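# Spin-test a wheel and stop it on the pointer

## Task

Check the bearing of the small test rig: with a fingertip, flick the plywood wheel so that it spins briskly by itself, and leave it untouched while its upright pin goes past the pointer at least twice. Then brake the wheel with a fingertip so that it stops with the pin right at the pointer, and finish while still holding the wheel there with the fingertip pressed on it. Do not shift or lift the rig, and leave the things around it alone.

Things in the scene. Friction and masses are not known exactly. Their poses are not given: they have to be found in the camera images.
- rig: the bearing test rig, loose on the table, 1.8 kg: round grey base 260 mm across, 18 mm thick, and an aluminium column in the middle that carries the wheel. Origin: centre of the base's underside, on the axle line; z up, x from the axle to the pointer.
- pointer (a point): tip of the pointer, 72 mm above the table, 95 mm from the axle: a small aluminium cone (20 mm thick, 25 mm long) aimed level at the axle, on a 14 x 24 mm upright post at the base's edge (115 to 129 mm from the axle). Cone and post reach 82 mm above the table; the cone overhangs the wheel's rim by 5 mm.
- wheel: plywood disc lying flat, 200 mm across, 8 mm thick, 0.2 to 0.35 kg, flat top 60 mm above the table. Origin: on the axle at its underside; z up, x from the axle to the pin. Turns either way without end, very freely: a brisk spin lasts over 20 s. A fingertip pressed on its top stops it almost at once, and can drag it round.
- hub (a point): top centre of the round steel nut on the wheel's axle, 32 mm across, 6 mm high, 66 mm above the table. The disc's top is bare from the nut out to the pin.
- pin (a point): foot of the wheel's upright pin, on the disc's top, 60 mm above the table, 85 mm from the axle. The pin is a wooden dowel 12 mm thick standing 40 mm up from the disc (top 100 mm above the table); the wheel can be flicked by pushing it along. Half a turn a second is a brisk spin.
- mark (a point): the place for the pin: fixed point of the rig in line with the pointer, 85 mm from the axle, 60 mm above the table. With the pin at the pointer, pin coincides with it.
- glue: bystander: glue bottle 44 mm across, 130 mm tall, origin at the centre of its underside.
- battery: bystander: upright block battery 26 x 18 x 47 mm, origin at the centre of its underside.
- tray: bystander: open plywood tray 90 x 140 x 40 mm, origin at the centre of its underside.

How it is judged:
On the way, in this order (a step that is already met when the one before it is completed fails the run):
1. the pin goes past the pointer (within 40 mm) with the wheel spinning untouched at over 1 rad/s (horizontal distance between pin and mark below 0.04 m and angular speed of wheel above 1 rad/s and contact force between anything else and wheel below 0.05 N).
2. the pin goes round the far side, wheel still spinning untouched at over 1 rad/s (horizontal distance between pin and mark above 0.14 m and angular speed of wheel above 1 rad/s and contact force between anything else and wheel below 0.05 N).
3. the pin goes past the pointer a second time, wheel still spinning untouched at over 1 rad/s (all of step 1).
At the end, for the whole second after the job is handed in: The wheel is at rest (under 0.1 rad/s) with the foot of the pin within 8 mm of the mark, the fingers press on the wheel (its pin included) with more than 0.3 N, and the rig stands flat within 15 mm of where it was (horizontal distance between pin and mark below 0.008 m and angular speed of wheel below 0.1 rad/s and contact force between the fingers and wheel above 0.3 N and distance of rig from where it was at the start of the episode below 0.015 m and angle between rig's own z axis and vertical below 0.05 rad); the arm keeps its last pose, push and grip.
It fails at once if the rig is shifted by more than 15 mm, lifted or tipped (distance of rig from where it was at the start of the episode above 0.015 m or angle between rig's own z axis and vertical above 0.1 rad).
It fails at once if the glue bottle is moved by more than 15 mm or tipped (distance of glue from where it was at the start of the episode above 0.015 m or angle between glue's own z axis and vertical above 0.2 rad).
It fails at once if the battery is moved by more than 15 mm or tipped (distance of battery from where it was at the start of the episode above 0.015 m or angle between battery's own z axis and vertical above 0.2 rad).
It fails at once if the tray is moved by more than 15 mm or tipped (distance of tray from where it was at the start of the episode above 0.015 m or angle between tray's own z axis and vertical above 0.2 rad).
It also fails if it takes over 51 s, if anything falls off the work surface, if the arm or the gripper's body presses on something with over 40 N, if the wrist force passes 120 N, or if a joint passes its speed limit or range.

## Robot

A 6-joint arm with a two-finger parallel gripper is mounted at the origin on the work surface. World frame = base frame: x ahead of the robot, y to its left, z up, the work surface at z = 0. Lengths are in m, angles in rad, forces in N, time in s.
With the tool pointing down it reaches from about 0.425 to 0.95 m from the base axis. Payload 3.5 kg.
Tool frame: the origin (TCP) lies midway between the tips of the shut fingers; the grasp point (between the pads) lies 19 mm behind it (ctrl.pinch_z is the distance from the TCP to the grasp point, in m); z points along the fingers, y is the line along which they close (so a half turn about z gives the same grasp; the last joint's range is limited). The gripper opens to 85 mm and grips with 20 to 120 N. Pads are 22 mm wide; open, the fingers measure 114 mm over their backs; the gripper's body (76 mm by 85 mm) begins 54 mm behind the grasp point. The pads swing forward as they close: fully open they stand 13 mm farther back than shut.
Start: joints at [1.133, 0.286, 1.577, -0, 1.279, -0.15], TCP at [0.192, 0.647, 0.231] pointing down, gripper open.
Joint ranges: [-2.77, 2.77], [-0.9, 2.22], [0.21, 2.48], [-1.53, 4.67], [0.24, 2.81], [-2.84, 2.84]. Speed limits (rad/s): [2.79, 2.79, 3.14, 3.14, 3.14, 3.14].

## Interface

Orientations are given as a unit quaternion [x, y, z, w].
In Python, from plant import get_state, viewer, sign_off, ctrl gives the robot as it stands. The module is installed in compiled form; this text tells all that it offers.
- The arm moves only by the shell command python3 -m handwheel 'ROWS' [FORCE]. ROWS is JSON, a list that holds one entry, the list of rows, each a list of 5 numbers: the finger opening in m, from 0 to 0.0854, then the shift along the tool's x, y, z in m, then the turn about the tool's z in degrees. In form: [[[claw, x, y, z, spin], ...]]. A call has 1 to 12 rows; each row shifts and turns the commanded pose from where the row before left it, along the tool's axes as they then stand; what a row does not reach is not made up. A row lasts 1/12 s, in which the tool goes at most 41.7 mm and 7.16 degrees, less where a joint would pass 70% of its speed; a pose out of reach is approached as far as the arm can. A call is refused whole if a number of a shift passes 0.0417 or a number of a turn 7.16, either way. A call with a gripper value outside its range is refused whole. The fingers move at their own pace and stop on an object; FORCE is the grip in N (left out, the last holds). Time passes only in rows, so rows that do not move let the fingers close. It gives the time, the measured TCP pose, the force, the opening and the grip force at its end, in the units of the state.
- get_state(): the state, without advancing time (a new reading comes with each control period).
- viewer.read_camera(name): name is "scene" or "top" or "wrist"; returns the picture (400x640x3 uint8, blue, green, red); there is no depth.
- viewer.camera_params(name): a dict with "fov_y" (degrees; the focal length in pixels is half the picture's height over the tangent of half this angle, whatever the lens; pixels are square), "cx", "cy" (the principal point, pixels), "xyz" and "attitude" of the camera in the world; the wrist camera has in their place "hand_eye" (4x4, takes a point from camera to tool coordinates, whose origin is the TCP and whose axes are the flange's). Camera axes: x right, y up, looking along -z (the intrinsics and any distortion apply to the point x, -y, -z); pixel columns grow to the right and rows downward; lengths in m; the calibration is good to about 2 mm. A picture is of the moment at which its call begins: read the wrist's pose just before it. camera_params takes no time and is no camera call.
- sign_off(): hands the job in; it is judged then, once.
Trained networks look in the newest picture that a camera, given by its name, has taken for a name from the list of things; names that differ only in an ending like _2 or _b are one class to them, and where a whole thing is asked for, a point or a joint stands for the part that bears it (a point fixed in the world has none). Each returns a list of dicts, best first, with "confidence" (0 to 1); they miss things now and then, are a little off and sometimes report something else, mostly with a low value. They report only what shows in the picture. A call takes as long as a camera call.
- viewer.look_for(camera, name): "extent" ([left, top, width, height] as shares, 0 to 1, of the picture: columns of its width, rows of its height, round what is visible of it).
- viewer.outline_of(camera, name): "mask" (400x640 bool, what is visible of it) and "extent" ([left, top, width, height] as shares, 0 to 1, of the picture: columns of its width, rows of its height, round what is visible of it).
- viewer.pinpoint(camera, name): "xy" ([column, row] as shares, 0 to 1, of the picture: columns of its width, rows of its height: a listed point, or the origin of a listed thing).
The state is a dict: "time": time; "qpos": joint angles; "dq": joint speeds; "joint_efforts": joint torques, N m; "eef_pos": TCP position; "tcp_rot": TCP orientation; "contact_force": force on the tool from outside, world axes, zero at the start; "wrist_torque": the same for the moment, N m; "opening": opening from 0.0 (shut) to 1.0 (fully open); "finger_force": force on a finger pad.
Only numpy, scipy, OpenCV 4.12 (cv2) and the standard library are available. Lean on these libraries where they do the work, as an engineer would, in place of code of your own. Each camera call takes 0.05 s, during which the arm holds its last target. There are 200 camera calls.

## Working session

There is one attempt and no reset: what is moved stays moved. The work goes in short steps, Python scripts to look and compute and a shell command to move; the robot and the scene stay as the last step left them, time stands still between calls to the robot, and variables do not carry over. Pictures are saved under pics/ and viewed, at most 10 in all, crops included, and the job is handed in when it is done.

```bash
mkdir -p pics; cat > h.py <<'E'
import numpy as np, cv2
from scipy.spatial.transform import Rotation as R
from plant import get_state, viewer, sign_off, ctrl
def ray(cam,xy):
    p=viewer.camera_params(cam); f=200/np.tan(np.radians(p["fov_y"])/2)
    u,v=xy[0]*640,xy[1]*400
    d=np.array([(u-p["cx"])/f,-(v-p["cy"])/f,-1])
    a=np.array(p["attitude"],float)
    M=R.from_quat(a).as_matrix() if a.size==4 else a.reshape(3,3)
    return np.array(p["xyz"]),M@d
def at(cam,xy,z):
    o,d=ray(cam,xy); return o+d*(z-o[2])/d[2]
Z=dict(hub=.066,pin=.06,pointer=.072,mark=.06,glue=0,battery=0,tray=0,rig=0)
E
python3 - <<'E'
from h import *
print(get_state()); 
for c in("scene","top","wrist"): print(c,viewer.camera_params(c))
for c in("top","scene"):
    im=viewer.read_camera(c); cv2.imwrite(f"pics/{c}0.png",im)
    for n in Z:
        r=viewer.pinpoint(c,n)[:2]
        print(c,n,[(np.round(at(c,q["xy"],Z[n]),4),np.round(np.array(q["xy"])*[640,400]),round(q["confidence"],2)) for q in r])
E
```

```text
{'time': 0.0, 'qpos': array([ 1.13301996e+00,  2.87214787e-01,  1.57816890e+00,  2.05091484e-06,
        1.27858712e+00, -1.50004021e-01]), 'dq': array([-0.00066144, -0.00146836,  0.00095961, -0.00150862,  0.00165594,
        0.0003545 ]), 'joint_efforts': array([-1.71691969e-03, -4.05988312e+01, -2.92622817e+01, -2.77174995e-04,
        5.88488707e-03, -1.43672440e-05]), 'eef_pos': array([0.19127117, 0.64665473, 0.2299188 ]), 'tcp_rot': array([ 1.43390394e-01,  9.89665489e-01, -1.13781302e-03, -3.45389668e-04]), 'contact_force': array([-0.95158003, -0.12763482, -0.20656848]), 'wrist_torque': array([ 0.03106855, -0.0043005 ,  0.05150295]), 'finger_force': 0.0, 'opening': 1.0017803826900884}
scene {'fov_y': 54.668220615535276, 'cx': 327.922831757526, 'cy': 198.86873603918696, 'xyz': array([1.06456794, 0.67528438, 0.59860065]), 'attitude': array([0.12770187, 0.45838947, 0.84415235, 0.24693751])}
top {'fov_y': 42.73803963235319, 'cx': 316.74407453569404, 'cy': 209.9123649304354, 'xyz': array([0.52384729, 0.00435464, 1.2002744 ]), 'attitude': array([-0.02959014,  0.03264318,  0.71188655,
[... 1172 characters left out ...]
.]), 0.83)]
scene hub [(array([ 0.5212, -0.0048,  0.066 ]), array([367., 188.]), 0.59)]
scene pin [(array([ 0.4405, -0.0819,  0.06  ]), array([373., 170.]), 0.96), (array([ 0.5537, -0.1132,  0.06  ]), array([334., 176.]), 0.66)]
scene pointer [(array([ 0.5611, -0.1062,  0.072 ]), array([333., 174.]), 0.92), (array([0.6409, 0.3748, 0.072 ]), array([442., 298.]), 0.19)]
scene mark [(array([ 0.5717, -0.0814,  0.06  ]), array([335., 183.]), 0.88)]
scene glue []
scene battery [(array([0.5841, 0.3317, 0.    ]), array([441., 297.]), 0.52)]
scene tray [(array([ 0.7866, -0.0961,  0.    ]), array([262., 224.]), 0.81)]
scene rig [(array([ 5.341e-01, -3.000e-04,  0.000e+00]), array([363., 211.]), 0.59)]
```

View pics/top0.png

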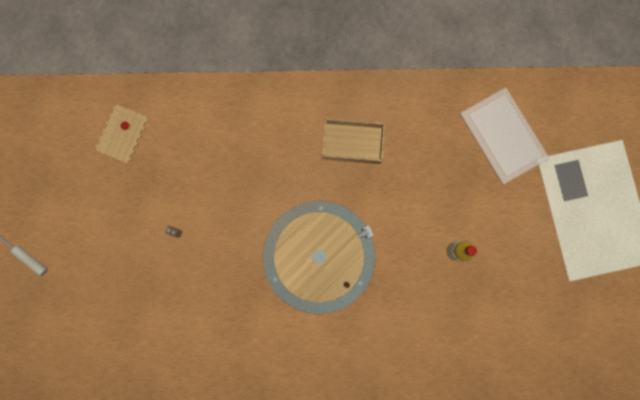

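View pics/scene0.png

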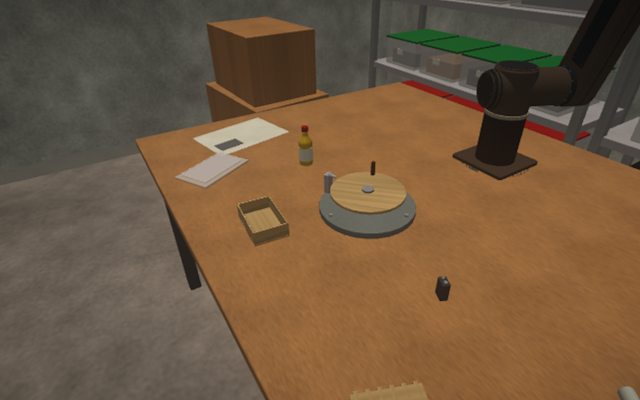

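The pictures agree: rig near (0.52, -0.007), with its hub at px (320,257). The pin (347,284) is on the robot side and the pointer (365,234) on the right. Glue, tray and battery are well clear. Next I bring the shut fingers over the wheel.

```bash
python3 -m handwheel '[[[0,-0.0243,-0.0276,0,0],[0,-0.0243,-0.0276,0,0],[0,-0.0243,-0.0276,0,0],[0,-0.0243,-0.0276,0,0],[0,-0.0243,-0.0276,0,0],[0,-0.0243,-0.0276,0,0],[0,-0.0243,-0.0276,0,0],[0,-0.0243,-0.0276,0,0],[0,-0.0243,-0.0276,0,0],[0,-0.0243,-0.0276,0,0],[0,-0.0243,-0.0276,0,0],[0,-0.0243,-0.0276,0,0]]]'
python3 -m handwheel '[[[0,-0.0243,-0.0276,0,0],[0,-0.0243,-0.0276,0,0],[0,-0.0243,-0.0276,0,0],[0,-0.0243,-0.0276,0,0],[0,-0.0243,-0.0276,0,0],[0,-0.0243,-0.0276,0,0],[0,-0.0243,-0.0276,0,0],[0,0,0,0,6],[0,0,0,0,6],[0,0,0,0,6],[0,0,0,0,6],[0,0,0,0,6]]]'
python3 -m handwheel '[[[0,0,0,0,0],[0,0,0,0,0]]]'
cat >> h.py <<'E'
def wray(uv,st):
    p=viewer.camera_params("wrist"); f=200/np.tan(np.radians(p["fov_y"])/2)
    H=np.array(p["hand_eye"]); M=R.from_quat(st["tcp_rot"]).as_matrix()
    d=np.array([(uv[0]*640-p["cx"])/f,-(uv[1]*400-p["cy"])/f,-1])
    return M@H[:3,3]+st["eef_pos"], M@H[:3,:3]@d
def wat(uv,st,z):
    o,d=wray(uv,st); return o+d*(z-o[2])/d[2]
def wlook(names,fn=None):
    st=get_state(); im=viewer.read_camera("wrist")
    if fn: cv2.imwrite("pics/"+fn,im)
    out={}
    for n in names:
        for q in viewer.pinpoint("wrist",n)[:2]:
            out.setdefault(n,[]).append((wat(q["xy"],st,Z[n]),q["confidence"]))
            print(n,np.round(wat(q["xy"],st,Z[n]),4),np.round(np.array(q["xy"])*[640,400]),round(q["confidence"],2))
    return st,out
E
python3 - <<'E'
from h import *
s,o=wlook(["hub","pin","pointer","mark"],"w1.png")
print(s["time"],s["eef_pos"],R.from_quat(s["tcp_rot"]).as_matrix().round(3),s["contact_force"],s["opening"],s["qpos"])
E
```

```text
time: 1.9
eef_pos: [0.3775, 0.2453, 0.2317]
tcp_rot: [0.143, 0.99, 0.0, 0.001]
contact_force: [1.6, 0.5, -0.1]
opening: -0.0
finger_force: 0.0
time: 2.9
eef_pos: [0.4855, 0.0131, 0.2315]
tcp_rot: [0.397, 0.918, 0.0, 0.0]
contact_force: [-0.1, -0.3, 0.2]
opening: 0.0
finger_force: 0.0
time: 3.07
eef_pos: [0.4854, 0.0133, 0.2315]
tcp_rot: [0.393, 0.919, 0.0, 0.0]
contact_force: [0.3, 0.0, -0.1]
opening: -0.002
finger_force: 0.0
hub [ 0.5195 -0.0014  0.066 ] [340. 211.] 0.88
hub [0.5533 0.2841 0.066 ] [609.   6.] 0.73
pin [ 0.4597 -0.0652  0.06  ] [255. 213.] 0.75
mark [ 0.5245 -0.005   0.06  ] [341. 215.] 0.36
3.0667 [0.48543705 0.01334237 0.23147144] [[-0.69   0.723  0.   ]
 [ 0.723  0.69  -0.   ]
 [-0.     0.    -1.   ]] [ 0.3010538   0.02677695 -0.14622566] -0.0015589202624426409 [-1.81813880e-01 -1.41756723e-01  2.02965191e+00 -1.60470574e-05
  1.25338762e+00 -9.43898358e-01]
```

View pics/w1.png

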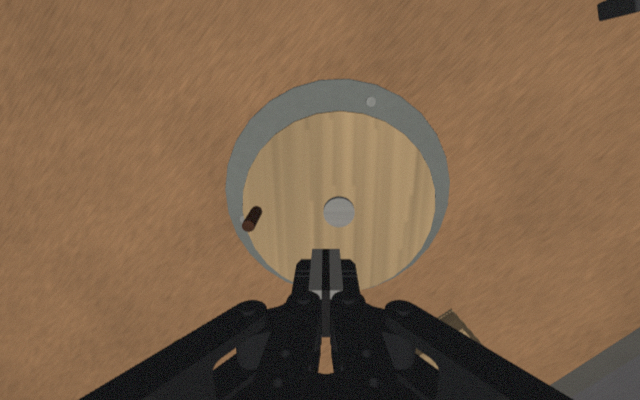

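The wrist view shows the nut at (340,211) and the pin's foot at (257,209). So the pin is 85 mm from the hub along -tool y, and -tool x is exactly the tangent toward the pointer. I descend behind the pin.

```bash
python3 -m handwheel '[[[0,-0.0043,-0.0341,0,0],[0,-0.0043,-0.0341,0,0],[0,0,0,0.038,0],[0,0,0,0.038,0],[0,0,0,0.03,0],[0,0,0,0.03,0],[0,0,0,0.0205,0],[0,0,0,0,0],[0,0,0,0,0]]]'
python3 - <<'E'
from h import *
s,o=wlook(["hub","pin"],"w2.png");print(s["eef_pos"])
im=cv2.imread("pics/w2.png");cv2.imwrite("pics/w2c.png",im)
E
```

```text
time: 4.07
eef_pos: [0.4412, -0.0396, 0.0741]
tcp_rot: [0.394, 0.919, -0.0, -0.001]
contact_force: [0.5, 0.6, 0.2]
opening: -0.002
finger_force: 0.0
hub [ 0.5188 -0.0036  0.066 ] [473. 302.] 0.64
[ 0.44115511 -0.03958396  0.07414387]
```

View pics/w2.png

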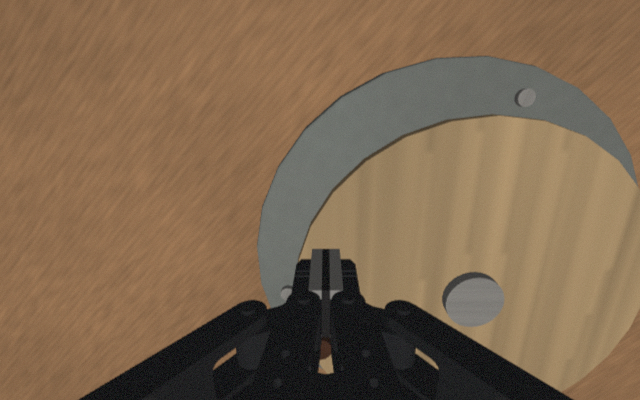

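The pin shows between the fingers at (325,348), centred on the push line. Now the flick, then lift.

```bash
python3 -m handwheel '[[[0,-0.008,0,0,0],[0,-0.016,0,0,0],[0,-0.027,0,0,0],[0,-0.004,0,-0.025,0],[0,0,0,-0.04,0],[0,0,0,-0.02,0]]]'
python3 - <<'E'
from h import *
s=get_state();print(s["eef_pos"])
for i in range(6):
    t=get_state()["time"]; viewer.read_camera("scene"); r=viewer.pinpoint("scene","pin")[:1]
    for q in r:
        p=at("scene",q["xy"],.06)-[.519,-.004,.06]; print(round(t,3),p.round(3),np.degrees(np.arctan2(p[1],p[0])).round(1),round(q["confidence"],2))
E
```

```text
time: 4.72
eef_pos: [0.4825, -0.0814, 0.1647]
tcp_rot: [0.395, 0.919, 0.0, 0.003]
contact_force: [0.4, -0.3, 0.5]
opening: 0.0
finger_force: 0.0
[ 0.48250673 -0.08136288  0.16474554]
4.717 [ 0.067 -0.052  0.   ] -37.5 0.9
4.817 [ 0.076 -0.028  0.   ] -20.0 0.81
4.917 [0.074 0.012 0.   ] 9.5 0.74
5.017 [0.051 0.04  0.   ] 38.5 0.6
5.117 [0.024 0.076 0.   ] 72.2 0.78
5.217 [-0.013  0.081  0.   ] 98.9 0.57
```

Spinning at about 4.9 rad/s CCW. While it coasts I turn the gripper so the wrist camera will see the pointer, and hover at the braking place.

```bash
python3 -m handwheel '[[[0,0.0064,0.038,0,0],[0,0.0064,0.038,0,0],[0,0.0064,0.038,0,0],[0,0,0,0,7],[0,0,0,0,7],[0,0,0,0,7],[0,0,0,0,7],[0,0,0,0,7],[0,0,0,0,7],[0,0,0,0,7],[0,0,0,0,7],[0,0,0,0,7]]]'
python3 -m handwheel '[[[0,0,0,0,7],[0,0,0,0,7],[0,0,0,0,7],[0,0,0,0,7],[0,0,0,0,7],[0,0,0,0,7],[0,0,0,0,7],[0,0,0,0,7],[0,0,0,0,7],[0,0,0,0,7],[0,0,0,0,7],[0,0,0,0,7]]]'
python3 -m handwheel '[[[0,0,0,0,7],[0,0,0,0,7],[0,0,0,0,7],[0,0,0,0.02,0],[0,0,0,0.02,0],[0,0,0,0.02,0],[0,0,0,0.013,0],[0,0,0,0,0],[0,0,0,0,0]]]'
python3 - <<'E'
from h import *
s,o=wlook(["hub","pointer","mark"],"w3.png");print(s["eef_pos"],s["qpos"][5],s["time"])
for i in range(5):
    t=get_state()["time"]; viewer.read_camera("wrist"); r=viewer.pinpoint("wrist","pin")[:1]
    for q in r:
        p=wat(q["xy"],s,.06)-[.519,-.004,.06]; print(round(t,3),p.round(3),np.degrees(np.arctan2(p[1],p[0])).round(1),round(q["confidence"],2))
    viewer.read_camera("scene"); 
    for q in viewer.pinpoint("scene","pin")[:1]:
        p=at("scene",q["xy"],.06)-[.519,-.004,.06]; print("  s",round(get_state()["time"]-.1,3),p.round(3),np.degrees(np.arctan2(p[1],p[0])).round(1),round(q["confidence"],2))
E
```

```text
time: 6.32
eef_pos: [0.549, 0.0127, 0.1594]
tcp_rot: [0.818, 0.575, -0.0, -0.0]
contact_force: [0.1, 0.2, 0.7]
opening: 0.002
finger_force: 0.0
time: 7.32
eef_pos: [0.549, 0.0127, 0.1594]
tcp_rot: [0.993, -0.12, -0.0, -0.0]
contact_force: [0.5, 0.5, -0.2]
opening: 0.001
finger_force: 0.0
time: 8.07
eef_pos: [0.5487, 0.0128, 0.0861]
tcp_rot: [0.955, -0.296, -0.001, 0.0]
contact_force: [0.7, 0.4, 0.5]
opening: 0.001
finger_force: 0.0
hub [ 0.5205 -0.0043  0.066 ] [378. 267.] 0.61
pointer [ 0.5624 -0.0876  0.072 ] [484. 121.] 0.63
mark [ 0.5572 -0.0801  0.06  ] [465. 135.] 0.61
[0.54870014 0.01279195 0.08605985] 2.011123625973399 8.0667
  s 8.367 [-0.091  0.013  0.   ] 172.1 0.64
8.467 [ 0.038 -0.073  0.   ] -62.4 0.68
8.667 [-0.042 -0.07   0.   ] -121.1 0.89
  s 8.767 [-0.017 -0.09   0.   ] -100.6 0.92
8.867 [ 0.026 -0.079  0.   ] -71.8 0.69
  s 8.967 [ 0.044 -0.084  0.   ] -62.5 0.67
9.067 [ 0.076 -0.034  0.   ] -24.3 0.82
  s 9.167 [ 0.084 -0.011  0.   ] -7.5 0.9
```

View pics/w3.png

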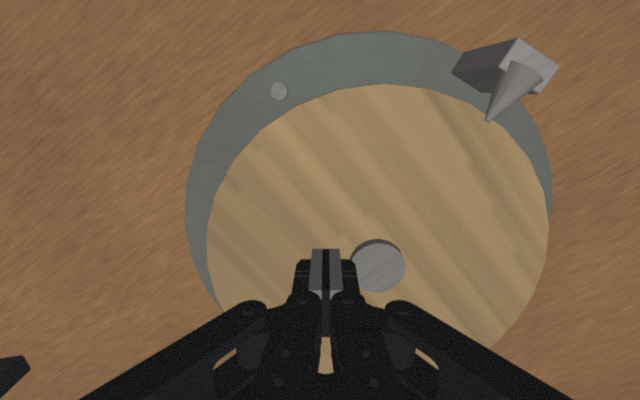

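The view is clear: pointer tip at (487,121), nut at (378,267). The wheel has made several untouched passes and turns at about 4.2 rad/s. The pin should next be at the pointer at t≈10.37, so I time the brake for that.

```bash
python3 -m handwheel '[[[0,0,-0.004,0.005,0],[0,0,0,0.005,0],[0,0,0,0.005,0],[0,0,0,0.005,0],[0,0,0,0,0],[0,0,0,0,0],[0,0,0,0,0],[0,0,0,0,0],[0,0,0,0,0],[0,0,0,0,0],[0,0,0,0,0],[0,0,0,0.001,0]]]'
python3 -m handwheel '[[[0,0,0,0.008,0],[0,0,0,0,0],[0,0,0,0,0]]]'
python3 - <<'E'
from h import *
s,o=wlook(["hub","pin","pointer","mark"],"w4.png");print(s["eef_pos"],s["contact_force"])
s,o=wlook(["pin"])
E
```

```text
time: 10.27
eef_pos: [0.5517, 0.0159, 0.0662]
tcp_rot: [0.955, -0.296, 0.0, -0.0]
contact_force: [0.4, -0.4, -0.4]
opening: 0.003
finger_force: 0.0
time: 10.52
eef_pos: [0.5535, 0.0154, 0.06]
tcp_rot: [0.955, -0.296, 0.002, -0.0]
contact_force: [-1.1, -0.9, 9.1]
opening: 0.002
finger_force: 4.6
hub [ 0.5196 -0.0047  0.066 ] [397. 299.] 0.74
pin [ 0.5217 -0.0876  0.06  ] [546. 203.] 0.62
pointer [ 0.5617 -0.0882  0.072 ] [528. 134.] 0.76
mark [ 0.5601 -0.0795  0.06  ] [495. 145.] 0.85
[0.55349216 0.01541858 0.05999566] [-1.09440638 -0.89572557  9.05745077]
pin [ 0.5211 -0.0879  0.06  ] [547. 204.] 0.86
```

View pics/w4.png

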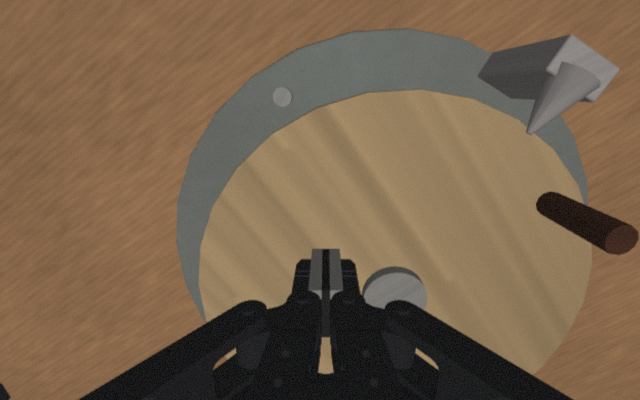

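The wheel stopped with the pin at az -88.6°; its foot is at (546,203) and the pointer tip at (528,134), az -63.3°. I drag the wheel about 25° CCW with the pressed fingertip, 20° first.

```bash
python3 -m handwheel '[[[0,-0.00155,-0.0007,0,-2.5],[0,-0.00155,-0.0007,0,-2.5],[0,-0.00155,-0.0007,0,-2.5],[0,-0.00155,-0.0007,0,-2.5],[0,-0.00155,-0.0007,0,-2.5],[0,-0.00155,-0.0007,0,-2.5],[0,-0.00155,-0.0007,0,-2.5],[0,-0.00155,-0.0007,0,-2.5],[0,0,0,0,0],[0,0,0,0,0]]]'
cat >> h.py <<'E'
def check(fn):
    A={k:[] for k in("hub","pin","pointer","mark")}
    for i in range(4):
        s,o=wlook(A,fn if i==0 else None)
        for k in o: A[k].append(o[k][0][0])
    m={k:np.median(v,0) for k,v in A.items() if v}
    for k in m:
        d=m[k]-m["hub"]; print("MED",k,m[k].round(4),"r",np.hypot(*d[:2]).round(4),"az",np.degrees(np.arctan2(d[1],d[0])).round(2))
    print(s["eef_pos"],s["tcp_rot"],s["contact_force"],s["time"])
E
python3 -c "
from h import *
check('w5.png')" | grep -A9 MED
```

```text
time: 11.7
eef_pos: [0.5449, 0.0257, 0.06]
tcp_rot: [0.992, -0.126, 0.002, 0.0]
contact_force: [-0.6, -0.6, 9.3]
opening: -0.003
finger_force: 4.4
MED hub [ 0.5197 -0.0039  0.066 ] r 0.0 az 0.0
MED pin [ 0.5499 -0.0819  0.06  ] r 0.0837 az -68.79
MED pointer [ 0.5619 -0.088   0.072 ] r 0.0942 az -63.31
MED mark [ 0.5574 -0.079   0.06  ] r 0.084 az -63.29
[0.54494184 0.02570507 0.0600116 ] [ 9.92032801e-01 -1.25957447e-01  2.34010175e-03  4.07978454e-04] [-1.04918281 -1.11640949  9.76953371] 12.45
```

View pics/w5.png

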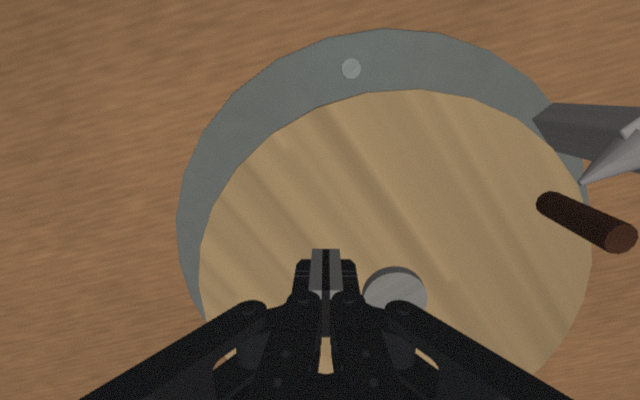

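The wheel followed without slip. The pin's foot (546,203) is now 5.5° short of the pointer tip (580,183).

```bash
python3 -m handwheel '[[[0,-0.0011,-0.0005,0,-1.8],[0,-0.0011,-0.0005,0,-1.8],[0,-0.0012,-0.0006,0,-1.9],[0,0,0,0,0],[0,0,0,0,0],[0,0,0,0,0]]]'
python3 -c "
from h import *
check('w6.png')" | grep -A9 MED
```

```text
time: 13.2
eef_pos: [0.542, 0.028, 0.06]
tcp_rot: [0.997, -0.078, 0.002, 0.001]
contact_force: [-0.8, -1.0, 8.1]
opening: 0.001
finger_force: 4.4
MED hub [ 0.5203 -0.0038  0.066 ] r 0.0 az 0.0
MED pin [ 0.5571 -0.0787  0.06  ] r 0.0834 az -63.82
MED pointer [ 0.5626 -0.0876  0.072 ] r 0.0938 az -63.22
MED mark [ 0.5587 -0.0795  0.06  ] r 0.0848 az -63.13
[0.5420111  0.02793587 0.06001452] [ 9.96934163e-01 -7.82077233e-02  2.34329949e-03  5.79971219e-04] [-0.853433   -0.99035521  8.47355021] 13.95
```

View pics/w6.png

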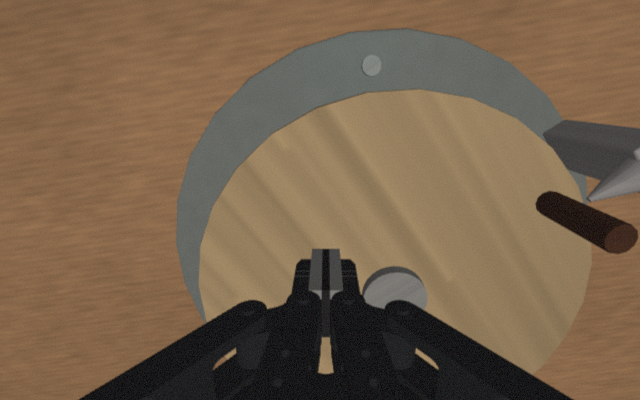

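The pin's foot (546,203) is in line with the pointer tip (587,200). It measures within 1° (about 1–2 mm) of the mark, with a press of about 8.5 N, so I hand in.

```bash
python3 -c "
from h import *
print(sign_off())"
```

```text
the job is handed in; nothing more can be done
None
```

I flicked the wheel to about 4.9 rad/s and let it coast untouched past the pointer several times. I then braked it and dragged it about 25° to bring the pin to the pointer (1–2 mm from the mark by camera), and handed in at t≈14 s with the fingertip still pressing at about 8.5 N; the sign-off returned no verdict.

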